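# Set the bench shaker's speed by its click selector and start it

### The arm

A 6-joint arm with a two-finger parallel gripper is mounted at the origin on a cart in front of the work surface, level with it; the furniture and walls round the work are solid. World frame = base frame: x ahead of the robot, y to its left, z up, the work surface at z = 0. Lengths are in m, angles in rad, forces in N, time in s.
With the tool pointing down it reaches from about 0.275 to 0.85 m from the base axis. Payload 5.2 kg.
Tool frame: the origin (TCP) lies between the finger pads; the fingertips stand 25 mm ahead of it and the grasp point (between the pads) lies 6 mm ahead of it; y points along the fingers, x is the direction in which the jaws open and shut, and the axes are right-handed (so a half turn about y gives the same grasp; the last joint's range is limited). The gripper opens to 85 mm and grips with 20 to 120 N. Pads are 22 mm wide; open, the fingers measure 114 mm over their backs; the gripper's body (76 mm by 85 mm) begins 54 mm behind the grasp point. The pads swing forward as they close: fully open they stand 13 mm farther back than shut.
Start: joints at [1.092, 0.259, 1.535, -0, 1.348, -0.203], TCP at [0.15, 0.529, 0.256] pointing down, gripper open.
Joint ranges: [-3.14, 3.14], [-0.91, 2.08], [0.19, 2.58], [-1.22, 4.36], [0.22, 2.71], [-3.12, 3.12]. Speed limits (rad/s): [2.57, 2.57, 3.14, 3.14, 3.14, 3.14].

### API

Orientations are given as a rotation vector (axis times angle).
In Python, from cell import arm gives the robot as it stands.
- The arm moves only by the tool drive_tool, never from a script. Its argument "moves" is one flat list of numbers, 5 for each row, row after row: the opening, from 0 (shut) to 1 (fully open), then the shift along the tool's x, y, z in mm, then the turn about the tool's y in degrees. A call has 1 to 20 rows; each row is the pose to reach, as a shift and turn from the pose measured when the call began, along the tool's axes at that moment; what a row does not reach only later rows make up. A row lasts 1/8 s, in which the tool goes at most 62.5 mm and 10.7 degrees, less where a joint would pass 70% of its speed; a pose out of reach is approached as far as the arm can. A call with a gripper value outside its range is refused whole. The fingers move at their own pace and stop on an object; "newtons" is the grip in N (left out, the last holds). Time passes only in rows, so rows that repeat a pose let the fingers close. It gives the time, the measured TCP pose, the force and the opening at its end, in the units of the state.
- arm.observe(): the state, without advancing time (a new reading comes with each control period).
- arm.camera(name): name is "side" or "top"; returns a dict with "color" (400x640x3 uint8, blue, green, red), "vfov" (degrees; the focal length in pixels is half the picture's height over the tangent of half this angle, whatever the lens; pixels are square), "cx", "cy" (the principal point, pixels), "extrinsics" (4x4, takes a point from world to camera coordinates). Camera axes: x right, y down, z forward; pixel columns grow to the right and rows downward; lengths in m; the calibration is good to about 2 mm. A picture is of the moment at which its call begins. There is no depth.
- arm.sign_off(): hands the job in, once; it reports no verdict.
Trained networks look in a picture, given as the dict that the camera call returned (one of the last four; its "shot" number tells which), for a name from the list of things; names that differ only in an ending like _2 or _b are one class to them, and where a whole thing is asked for, a point or a joint stands for the part that bears it (a point fixed in the world has none). Each returns a list of dicts, best first, with "p" (0 to 1); they miss things now and then, are a little off and sometimes report something else, mostly with a low value. They report only what shows in the picture. A call takes as long as a camera call. They do not tell look-alikes from the thing itself.
- arm.look_for(thing, picture): "pixel" ([column, row] in pixels, amid what is visible of it).
- arm.tip_of(thing, picture): "pixel" ([column, row] in pixels: a listed point, or the origin of a listed thing).
The state is a dict: "time_s": time; "joints": joint angles; "qvel": joint speeds; "effort": joint torques, N m; "ee_pos": TCP position; "orientation": TCP orientation; "wrist_force": force on the tool from outside, world axes, zero at the start; "ft_torque": the same for the moment, N m; "grip_width": opening from 0.0 (shut) to 1.0 (fully open).
Only numpy, scipy, OpenCV 4.12 (cv2) and the standard library are available. Lean on these libraries where they do the work, as an engineer would, in place of code of your own. Each camera call takes 0.05 s, during which the arm holds its last target.

### The job

Set the bench shaker to speed five and start it. With a fingertip, gently push the fin of the rotary selector round clockwise, click by click, until it rests at the fifth line after the round stop dot, without letting it run past that line; only then press the round start button right down and let it come up again. Nothing is to be gripped or lifted: leave the pots on the shaker's mat and the small vial and lancet box beside it where they stand.

Things in the scene. Friction and masses are not known exactly. Their poses are not given: they have to be found in the camera images.
- shaker: bench shaker: white box fixed to the worktop, 180 (x) x 220 (y) mm, black control panel on the half nearer the robot (-x), low-rimmed mat on the far half. Origin: centre of its underside, z up, yaw varies. In its frame the panel's top is at z = 60 mm, the selector's axis at x, y = -40, +50 mm, the start button at -40, -62 mm
- selector (a joint): selector angle, rad, clockwise from above; 0 to 4.19 in nine clicks 0.5236 (30 deg) apart. 0 = fin at the round stop dot, 120 deg counter-clockwise of the shaker's +x; click n = fin at the n-th line clockwise of the dot; fifth line = 2.618. Starts at the dot or lines 1 to 3. Sprung into the nearest click: past half-way it snaps to the next, ahead of the finger. 2 to 6 N push it at the fin's end
- selector_axis (a point): point on the selector's upright turning axis, 20 mm above the panel. The selector is a grey disc 60 mm across, its face 8 mm above the panel, with a hub 24 mm across and one upright radial fin, 8 mm thick, running from the axis 38 mm outwards; fin and hub top 30 mm above the panel. White dot and lines lie flat on the panel, 40 to 48 mm from the axis
- selector_fin (a point): middle of the outer end face of the selector's fin, 38 mm from the axis and 20 mm above the panel; it turns with the selector
- start_button (a joint): travel of the start button in m: 0 = up, 0.006 = right down. It is sprung, takes 5 N to push right down and comes up when let go; it counts as pressed from 0.004
- start_button_top (a point): centre of the top of the start button, a white round cap 28 mm across in a round grey collar on the panel; it is pressed straight down
- pot_left: small white-lidded sample pot, 45 mm across, 48 mm high, standing loose on the shaker's mat behind the selector; origin at the centre of its underside
- pot_right: the same kind of pot on the shaker's mat behind the start button; origin at the centre of its underside
- vial: small control vial, 24 mm across, 45 mm high, standing loose on the worktop to the right (-y) of the shaker; origin at the centre of its underside
- lancets: small carton, 45 x 62 x 38 mm, loose on the worktop to the right of the vial; origin at the centre of its underside
Mind the look-alikes: they are no part of the job. What is shaped like the pot_left but blue or yellow is not meant.

How it is judged:
By the outcome, as a careful person would: the job done as asked, in the order asked, and still so for the second after the job is handed in, with the robot touching nothing.
It also fails if it takes over 59 s, if anything falls off the work surface, if the arm or the gripper's body presses on something with over 40 N, if the wrist force passes 120 N, or if a joint passes its speed limit or range.

## Working session

There is one attempt and no reset: what is moved stays moved. The work goes in short steps, Python scripts to look and compute and a tool call to move; the robot and the scene stay as the last step left them, time stands still between calls to the robot, and variables do not carry over. Pictures are saved under pics/ and viewed, and the job is handed in when it is done.

Besides the shell and the picture viewer there is one more tool, called as a command line: name --argument value ..., lists and objects as JSON in quotes. drive_tool: Moves the arm, as the interface text tells. Its arguments: {"type":"object","properties":{"moves":{"type":"array","items":{"type":"number"}},"newtons":{"type":"number"}},"required":["moves"]}

```bash
mkdir -p pics; ls; cat > h.py <<'E'
import numpy as np, cv2
from cell import arm
from scipy.spatial.transform import Rotation as R
def shot(n,f):
    p=arm.camera(n); cv2.imwrite(f'pics/{f}.png',p['color']); return p
def K(p):
    f=p['color'].shape[0]/2/np.tan(np.radians(p['vfov'])/2); return f
def ray(p,px):
    f=K(p); T=np.array(p['extrinsics']); d=np.array([(px[0]-p['cx'])/f,(px[1]-p['cy'])/f,1])
    return -T[:3,:3].T@T[:3,3], T[:3,:3].T@d
def atz(p,px,z):
    o,d=ray(p,px); return o+d*(z-o[2])/d[2]
def proj(p,X):
    T=np.array(p['extrinsics']); c=T[:3,:3]@np.array(X)+T[:3,3]; f=K(p)
    return np.array([f*c[0]/c[2]+p['cx'],f*c[1]/c[2]+p['cy']])
E
python3 - <<'E'
from h import *
s=arm.observe(); print(s)
for n in('top','side'):
    p=shot(n,n+'0'); print(n,p['vfov'],p['cx'],p['cy'],p['shot'],np.linalg.inv(p['extrinsics']).round(3).tolist())
    for t,z in(('selector_axis',.08),('selector_fin',.08),('start_button_top',None),('shaker',0),('pot_left',.06),('pot_right',.06),('vial',0),('lancets',0)):
        for r in arm.tip_of(t,p)[:2]:
            print(t,np.round(r['pixel'],1),round(r['p'],2),atz(p,r['pixel'],z if z is not None else .07).round(4))
E
```

```text
pics
{'time_s': 0.0, 'joints': array([ 1.09217418e+00,  2.59343457e-01,  1.53611009e+00,  5.48015966e-07,
        1.34798077e+00, -2.02781373e-01]), 'qvel': array([-0.00028628,  0.00032221, -0.0015622 ,  0.00033335,  0.00306699,
       -0.00090732]), 'effort': array([-2.49931982e-04, -4.46043742e+01, -2.90557390e+01, -4.48293022e-04,
        1.21359489e-02,  3.90540379e-05]), 'ee_pos': array([0.14953345, 0.52877455, 0.25546356]), 'orientation': array([-1.32796409, -1.00236731,  1.00513434]), 'wrist_force': array([-0.18567085, -0.36325322, -0.37771207]), 'ft_torque': array([ 0.0131991 , -0.02148298, -0.01626957]), 'grip_width': 0.9997686183314586}
top 43.23042259739107 322.2491196281608 193.25976235243382 1 [[0.002, -0.996, 0.086, 0.392], [-1.0, -0.0, 0.017, 0.185], [-0.017, -0.086, -0.996, 1.321], [0.0, 0.0, 0.0, 1.0]]
selector_axis [300.7 202.1] 0.57 [0.4771 0.2592 0.08  ]
selector_fin [283.5 203.7] 0.66 [0.4732 0.3016 0.08  ]
start_button_top [342.2 195.7] 0.39 [0.4938 0.1566 0.07  ]
shaker [317.  184.5] 0.57 [0.5291 0.2212 0.    ]
pot_left [279.1 165.1] 0.78 [0.5721 0.3154 0.06  ]
[... 314 characters left out ...]
5 2 [[0.82, -0.322, 0.474, 0.111], [-0.572, -0.43, 0.698, -0.382], [-0.021, -0.843, -0.537, 0.551], [0.0, 0.0, 0.0, 1.0]]
selector_axis [294.9 200.5] 0.96 [0.4781 0.2557 0.08  ]
selector_fin [281.9 192.1] 0.63 [0.4726 0.3082 0.08  ]
selector_fin [320.1 227.4] 0.17 [0.4651 0.1321 0.08  ]
start_button_top [328.7 219.9] 0.49 [0.5044 0.1544 0.07  ]
shaker [322.  224.5] 0.97 [0.536  0.2265 0.    ]
pot_left [241.5 210.6] 0.72 [0.3661 0.322  0.06  ]
pot_left [284.2 180. ] 0.69 [0.5253 0.3892 0.06  ]
pot_right [344.9 200. ] 0.89 [0.5954 0.2095 0.06  ]
pot_right [328.4 220. ] 0.4 [0.5118 0.1656 0.06  ]
vial [349.  273.2] 0.49 [0.4813 0.0506 0.    ]
lancets [383.2 309.8] 0.83 [ 0.4719 -0.0637  0.    ]
```

```bash
python3 - <<'E'
import cv2
t=cv2.imread('pics/top0.png');s=cv2.imread('pics/side0.png')
cv2.imwrite('pics/topc.png',cv2.resize(t[120:260,220:400],None,fx=4.4,fy=4.2,interpolation=cv2.INTER_CUBIC)[:600,:800])
cv2.imwrite('pics/sidec.png',cv2.resize(s[130:280,220:420],None,fx=4,fy=4,interpolation=cv2.INTER_CUBIC))
E
```

```text
(no output)
```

View pics/topc.png

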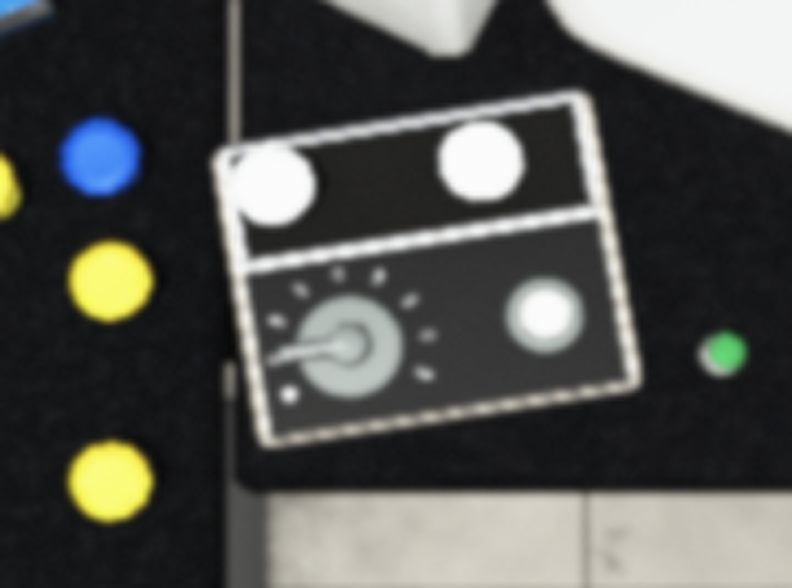

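View pics/sidec.png

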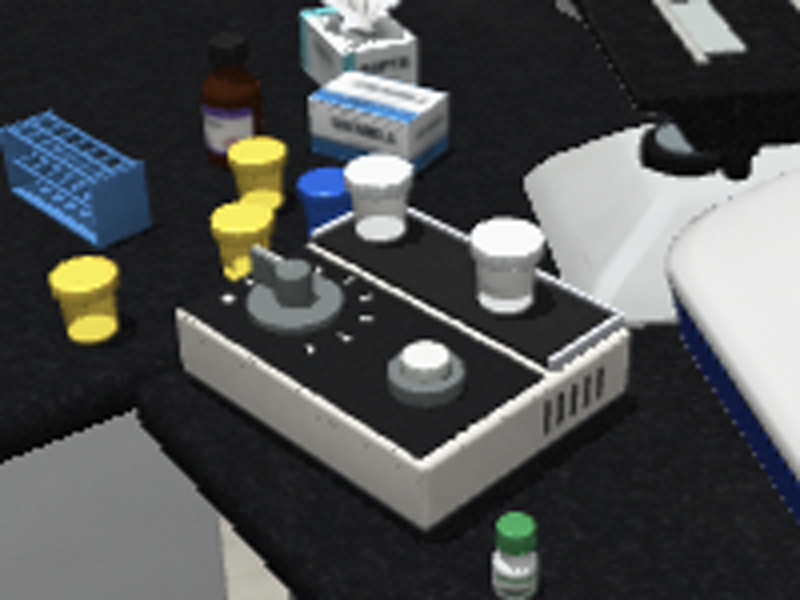

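View pics/side0.png

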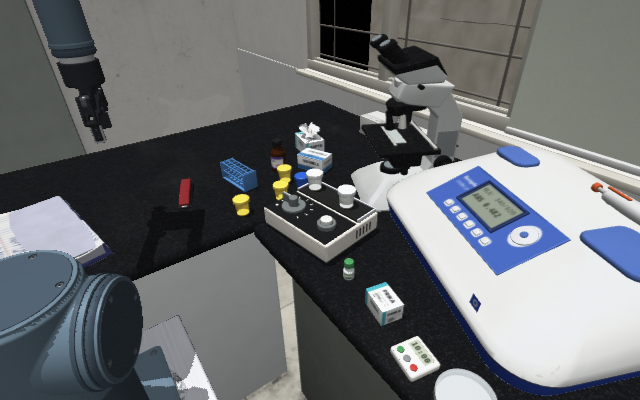

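View pics/top0.png

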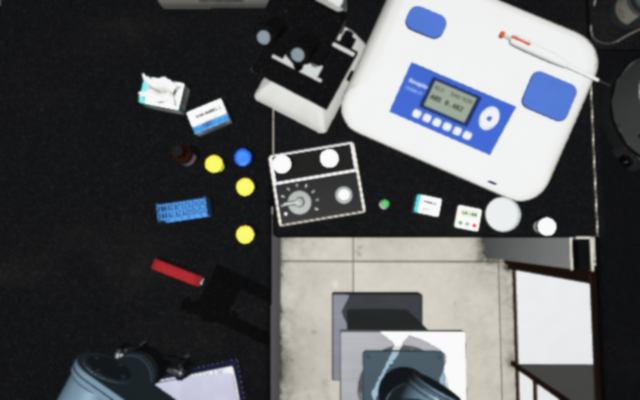

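The networks and pictures agree. The fin is at line 1, and the fifth line is up and slightly right in the top view, around crop (378,275). Next I'll fit the shaker pose in both views.

```bash
cat > fit.py <<'E'
from h import *
from scipy.optimize import least_squares
import pickle
pt=arm.camera('top'); ps=arm.camera('side')
def ct(x,y): return np.array([220+(x+.5)/4.4-.5,120+(y+.5)/4.2-.5])
def cs(x,y): return np.array([220+(x+.5)/4-.5,130+(y+.5)/4-.5])
obs=[]
a=lambda n:np.array([-.04+.044*np.cos(np.radians(120-30*n)),.05+.044*np.sin(np.radians(120-30*n)),.06])
for n,c in {0:(290,395),2:(277,320),3:(300,288),4:(338,272),5:(378,275),6:(410,300),7:(430,335),8:(425,373)}.items(): obs.append((pt,a(n),ct(*c),1))
for n,c in {0:(229,298),4:(352,282),5:(365,297),6:(366,318),7:(346,337),8:(310,349)}.items(): obs.append((ps,a(n),cs(*c),1))
b=np.array([-.04,-.062,.07])
obs+=[(pt,b,ct(545,315),1),(ps,b,cs(427,355),1)]
for X,c in (((-.09,.11,.06),(263,441)),((-.09,-.11,.06),(638,383))): obs.append((pt,np.array(X),ct(*c),1))
obs+=[(ps,np.array([-.09,-.11,.06]),cs(427,462),1),(ps,np.array([-.09,.11,.06]),cs(178,313),1)]
def W(q,X):
    c,s=np.cos(q[2]),np.sin(q[2]); return np.array([q[0]+c*X[0]-s*X[1],q[1]+s*X[0]+c*X[1],q[3]+X[2]])
# q = x,y,yaw,dz, plus per-camera pixel offsets (weak prior)
def res(q):
    r=[]
    for p,X,u,w in obs:
        r.append((proj(p,W(q,X))-u))
    return np.r_[np.concatenate(r),(q[3])/.001]
s=least_squares(res,[.53,.225,.15,0],loss='soft_l1')
q=s.x; print('pose',q,np.degrees(q[2])); 
for p,X,u,w in obs: print(X.round(3),'T' if p is pt else 'S',(proj(p,W(q,X))-u).round(2))
for f in(pt,ps):
    def r1(v): return np.concatenate([proj(p,W([*v,0],X))-u for p,X,u,w in obs if p is f])
    print(least_squares(r1,[.53,.225,.15],loss='soft_l1').x)
print('axis',W(q,(-.04,.05,.08)),'btn',W(q,(-.04,-.062,.07)))
for t in('selector_axis','selector_fin','start_button_top'):
    print(t,[ (proj(p,W(q,X))).round(1) for p in(pt,ps) for X in [{'selector_axis':(-.04,.05,.08),'selector_fin':(-.04,.088,.08),'start_button_top':(-.04,-.062,.07)}[t]]])
np.save('q.npy',q)
o=arm.observe(); print(R.from_rotvec(o['orientation']).as_matrix().round(3))
E
python3 fit.py
```

```text
pose [ 0.52666425  0.2210307   0.16691847 -0.00143669] 9.563723633723487
[-0.062  0.088  0.06 ] T [ 0.29 -0.53]
[-0.018  0.088  0.06 ] T [0.47 0.06]
[-0.002  0.072  0.06 ] T [0.55 0.33]
[0.004 0.05  0.06 ] T [0.17 0.39]
[-0.002  0.028  0.06 ] T [0.08 0.53]
[-0.018  0.012  0.06 ] T [ 0.16 -0.19]
[-0.04   0.006  0.06 ] T [-0.63 -0.3 ]
[-0.062  0.012  0.06 ] T [-0.38 -0.32]
[-0.062  0.088  0.06 ] S [ 0.25 -0.14]
[0.004 0.05  0.06 ] S [-0.62 -0.81]
[-0.002  0.028  0.06 ] S [ 0.45 -0.33]
[-0.018  0.012  0.06 ] S [-0.02 -0.42]
[-0.04   0.006  0.06 ] S [ 0.   -0.46]
[-0.062  0.012  0.06 ] S [ 0.46 -0.59]
[-0.04  -0.062  0.07 ] T [ 0.07 -0.36]
[-0.04  -0.062  0.07 ] S [0.16 3.35]
[-0.09  0.11  0.06] T [-0.44  1.01]
[-0.09 -0.11  0.06] T [1.15 0.28]
[-0.09 -0.11  0.06] S [-0.09 -0.09]
[-0.09  0.11  0.06] S [-1.4  -2.75]
[0.52669592 0.22120679 0.164835  ]
[0.52483732 0.21823088 0.16915048]
axis [0.47891297 0.26369    0.07856331] btn [0.49752115 0.15324664 0.06856331]
selector_axis [array([298.9, 201.4]), array([293.5, 199.5])]
selector_fin [array([283.7, 204. ]), array([283.4, 193.8])]
start_button_top [array([343.6, 194.3]), array([326.5, 221.7])]
[[ 0.272  0.    -0.962]
 [ 0.962 -0.     0.272]
 [-0.    -1.    -0.   ]]
```

```bash
cat > go.py <<'E'
from h import *
q=np.load('q.npy')
def rel(P,xang):
    o=arm.observe(); M=R.from_rotvec(o['orientation']).as_matrix()
    d=M.T@(np.array(P)-o['ee_pos'])*1000
    cur=np.degrees(np.arctan2(M[1,0],M[0,0])); t=(cur-xang+180)%360-180
    return d.round(1),round(t,1)
def W2(x,y):
    c,s=np.cos(q[2]),np.sin(q[2]); return np.array([q[0]+c*x-s*y,q[1]+s*x+c*y])
AX=W2(-.04,.05)
def pose(sel,off,r=.032,z=.099):
    """tool face parallel to a fin at selector angle sel deg; off = gap (m) behind fin's flank"""
    phi=np.degrees(q[2])+120-sel; a=np.radians(phi)
    u=np.array([np.cos(a),np.sin(a)]); v=np.array([-u[1],u[0]])
    return np.r_[AX+r*u+(.004+.011+off)*v,z],phi
def st():
    o=arm.observe(); print('t',round(o['time_s'],2),'pos',o['ee_pos'].round(4),'F',o['wrist_force'].round(2),'g',round(o['grip_width'],3),'j',o['joints'].round(2))
E
python3 - <<'E'
from go import *
st(); print(AX)
for z in(.25,.14,.099): 
    P,ph=pose(30,.009,z=z); print(P.round(4),ph,rel(P,ph))
E
```

```text
t 1.0 pos [0.1498 0.5292 0.2563] F [-0.18  0.16 -0.04] g 1.001 j [ 1.09  0.26  1.54 -0.    1.35 -0.2 ]
[0.47891297 0.26369   ]
[0.4499 0.2913 0.25  ] 99.5637236337235 (array([-147.2,    6.3, -353.6]), np.float64(-25.4))
[0.4499 0.2913 0.14  ] 99.5637236337235 (array([-147.2,  116.3, -353.6]), np.float64(-25.4))
[0.4499 0.2913 0.099 ] 99.5637236337235 (array([-147.2,  157.3, -353.6]), np.float64(-25.4))
```

drive_tool --moves '[0,-20,5,-50,-5,0,-40,5,-100,-10,0,-60,5,-150,-15,0,-80,5,-200,-20,0,-105,5,-250,-25.4,0,-125,5,-300,-25.4,0,-147,6,-354,-25.4,0,-147,30,-354,-25.4,0,-147,60,-354,-25.4,0,-147,90,-354,-25.4,0,-147,110,-354,-25.4,0,-147,116,-354,-25.4,0,-147,116,-354,-25.4,0,-147,116,-354,-25.4]' --newtons 20

```text
time_s: 2.75
ee_pos: [0.451, 0.2917, 0.1414]
orientation: [-1.126, -1.333, 1.33]
wrist_force: [-0.7, 0.1, 0.4]
grip_width: 0.003
```

```bash
python3 - <<'E'
from go import *
st()
p=shot('side','side1');t=shot('top','top1')
for z in (.14,.11,.099):
    P,ph=pose(30,.009,z=z); print(rel(P,ph))
c=p['color'][100:280,200:420]; cv2.imwrite('pics/side1c.png',cv2.resize(c,None,fx=3.3,fy=3.3,interpolation=cv2.INTER_CUBIC))
c=t['color'][120:260,220:400]; cv2.imwrite('pics/top1c.png',cv2.resize(c,None,fx=4.2,fy=4.2,interpolation=cv2.INTER_CUBIC))
o=arm.observe()['ee_pos']
for d in(.012,.025): print(d,proj(p,o-[0,0,d]), (proj(p,o-[0,0,d])-[200,100])*3.3)
E
```

```text
t 2.75 pos [0.451  0.2917 0.1414] F [-0.66  0.06  0.41] g 0.003 j [ 0.37  0.34  1.72 -0.    1.08 -1.37]
(array([-0.2,  1.3,  1. ]), np.float64(0.0))
(array([-0.2, 31.3,  1.1]), np.float64(0.0))
(array([-0.2, 42.3,  1.1]), np.float64(0.0))
0.012 [275.94330572 180.13982808] [250.61290889 264.46143266]
0.025 [276.39501334 184.88116164] [252.10354403 280.10783342]
```

View pics/side1c.png

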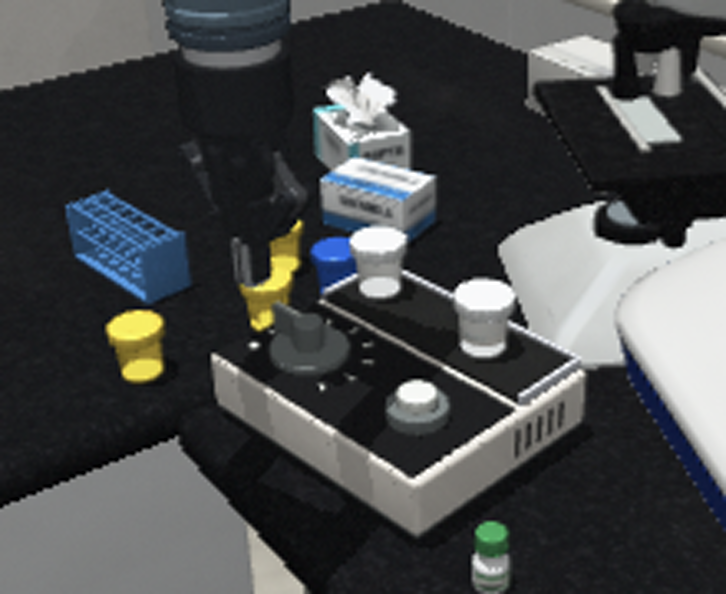

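View pics/top1c.png

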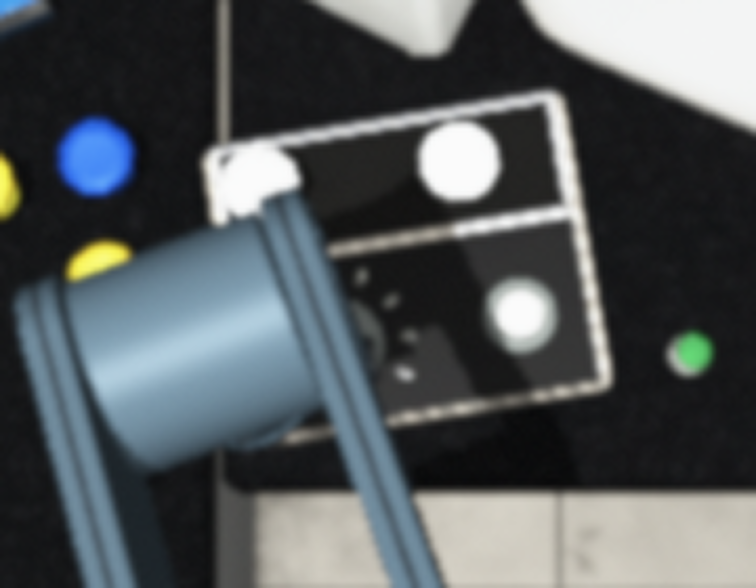

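drive_tool --moves '[0,0,10,1,0,0,0,20,1,0,0,0,30,1,0,0,0,36,1,0,0,0,40,1,0,0,0,40,1,0]'

```text
time_s: 3.6
ee_pos: [0.4499, 0.2915, 0.101]
orientation: [-1.126, -1.333, 1.331]
wrist_force: [0.4, 0.1, 0.5]
grip_width: 0.004
```

```bash
python3 - <<'E'
from go import *
st()
p=shot('side','side2')
c=p['color'][130:260,220:360]; cv2.imwrite('pics/side2c.png',cv2.resize(c,None,fx=4.5,fy=4.5,interpolation=cv2.INTER_CUBIC))
for s in range(30,55,3):
    P,ph=pose(s,.0,z=.1); print(s,*rel(P,ph))
E
```

```text
t 3.6 pos [0.4499 0.2915 0.101 ] F [0.38 0.06 0.47] g 0.004 j [ 0.37  0.39  1.77 -0.    0.98 -1.37]
30 [-0.3  1.3 -8.8] 0.0
33 [  0.5   1.3 -10.5] 3.0
36 [  1.1   1.3 -12.3] 6.0
39 [  1.7   1.3 -14. ] 9.0
42 [  2.1   1.3 -15.8] 12.0
45 [  2.5   1.3 -17.6] 15.0
48 [  2.8   1.3 -19.5] 18.0
51 [  3.    1.3 -21.3] 21.0
54 [  3.1   1.3 -23.2] 24.0
```

View pics/side2c.png

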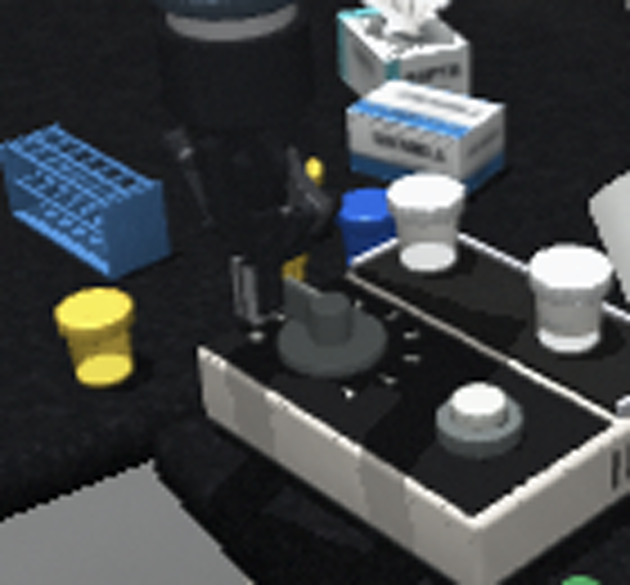

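drive_tool --moves '[0,-1,0,-4,0,0,-1,0,-7,0,0,-1,0,-9,0,0,-0.5,0,-10.5,3,0,0,0,-12.3,6,0,0.5,0,-14,9,0,0.5,0,-14,9]'

```text
time_s: 4.53
ee_pos: [0.4634, 0.2944, 0.1013]
orientation: [-1.204, -1.218, 1.217]
wrist_force: [-3.9, 0.6, 0.8]
grip_width: -0.0
```

```bash
python3 - <<'E'
from go import *
st(); print(arm.observe()['ft_torque'])
p=shot('side','side3')
c=p['color'][130:260,220:360]; cv2.imwrite('pics/side3c.png',cv2.resize(c,None,fx=4.5,fy=4.5,interpolation=cv2.INTER_CUBIC))
for s in range(39,75,3):
    P,ph=pose(s,.0,z=.1); print(s,*rel(P,ph))
E
```

```text
t 4.53 pos [0.4634 0.2944 0.1013] F [-3.92  0.61  0.8 ] g -0.0 j [ 0.36  0.41  1.74  0.    1.   -1.22]
[ 0.02839428  0.47221004 -0.00684315]
39 [ 1.1  1.3 -0.2] 0.1
42 [ 1.9  1.3 -1.9] 3.1
45 [ 2.5  1.3 -3.6] 6.1
48 [ 3.1  1.3 -5.4] 9.1
51 [ 3.5  1.3 -7.2] 12.1
54 [ 3.9  1.3 -9. ] 15.1
57 [  4.2   1.3 -10.8] 18.1
60 [  4.4   1.3 -12.7] 21.1
63 [  4.4   1.3 -14.5] 24.1
66 [  4.4   1.3 -16.4] 27.1
69 [  4.3   1.3 -18.2] 30.1
72 [  4.1   1.3 -20.1] 33.1
```

View pics/side3c.png

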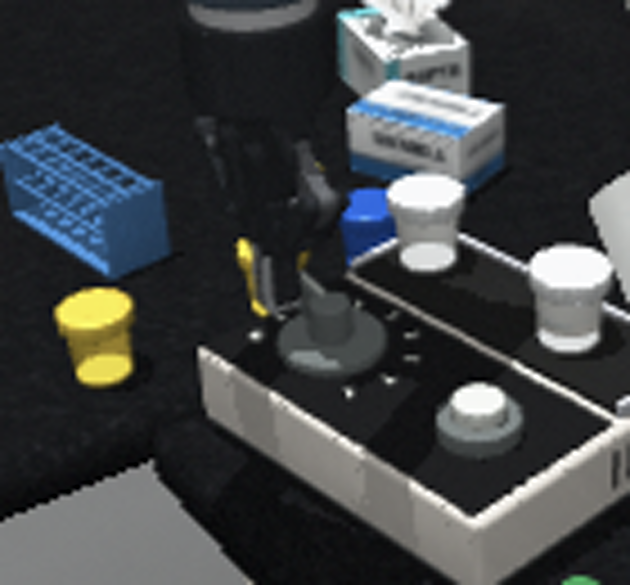

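Contact at about 4 N, and the fin has turned with the fingertip as modelled. I'll go on over the first click.

drive_tool --moves '[0,1.5,0.5,-1,1.5,0,2,0.5,-1.9,3,0,2.3,0.5,-2.8,4.5,0,2.6,0.5,-3.6,6,0,2.9,0.5,-4.5,7.5,0,3.1,0.5,-5.4,9,0,3.1,0.5,-5.4,9]'

```text
time_s: 5.45
ee_pos: [0.4693, 0.2977, 0.101]
orientation: [-1.275, -1.103, 1.099]
wrist_force: [0.7, 0.2, 0.3]
grip_width: 0.002
```

```bash
cat > look.py <<'E'
from go import *
import sys
n=sys.argv[1]; st()
p=shot('side','side'+n)
c=p['color'][150:240,240:350]; cv2.imwrite(f'pics/side{n}c.png',cv2.resize(c,None,fx=6,fy=6,interpolation=cv2.INTER_CUBIC))
for s in range(int(sys.argv[2]),int(sys.argv[3]),3):
    P,ph=pose(s,.0,z=.1); print(s,*rel(P,ph))
E
python3 look.py 4 48 85
```

```text
t 5.45 pos [0.4693 0.2977 0.101 ] F [0.68 0.17 0.35] g 0.002 j [ 0.36  0.42  1.72  0.    1.   -1.06]
48 [-0.2  1.   0.4] 0.1
51 [ 0.5  1.  -1.3] 3.1
54 [ 1.2  1.  -3. ] 6.1
57 [ 1.7  1.  -4.8] 9.1
60 [ 2.2  1.  -6.6] 12.1
63 [ 2.6  1.  -8.4] 15.1
66 [  2.8   1.  -10.2] 18.1
69 [  3.    1.  -12.1] 21.1
72 [  3.1   1.  -13.9] 24.1
75 [  3.1   1.  -15.8] 27.1
78 [  3.    1.  -17.6] 30.1
81 [  2.8   1.  -19.4] 33.1
84 [  2.5   1.  -21.3] 36.1
```

View pics/side4c.png

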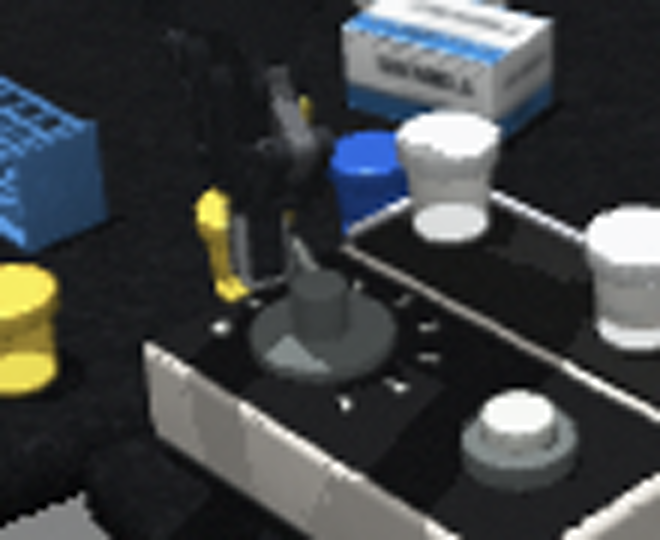

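The force fell to zero and the fin has snapped ahead to line 2. Next click: take the face to about 78.

drive_tool --moves '[0,0.5,0,-1.3,3,0,1.2,0,-3,6,0,1.7,0,-4.8,9,0,2.2,0,-6.6,12,0,2.6,0,-8.4,15,0,2.8,0,-10.2,18,0,3,0,-12.1,21,0,3.1,0,-13,22.5,0,3.1,0,-13.9,24,0,3.1,0,-14.8,25.5,0,3.1,0,-15.8,27,0,3.1,0,-16.7,28.5,0,3,0,-17.6,30,0,3,0,-17.6,30]'

```text
time_s: 7.25
ee_pos: [0.4878, 0.2981, 0.1012]
orientation: [-1.454, -0.706, 0.701]
wrist_force: [-0.4, 0.2, 0.1]
grip_width: 0.001
```

```bash
python3 look.py 5 78 115
```

```text
t 7.25 pos [0.4878 0.2981 0.1012] F [-0.43  0.22  0.09] g 0.001 j [ 0.35  0.44  1.68  0.    1.02 -0.55]
78 [-0.5  1.2  0.5] 0.1
81 [ 0.2  1.2 -1.2] 3.1
84 [ 0.9  1.2 -3. ] 6.1
87 [ 1.5  1.3 -4.7] 9.1
90 [ 1.9  1.3 -6.5] 12.1
93 [ 2.3  1.3 -8.3] 15.1
96 [  2.6   1.3 -10.2] 18.1
99 [  2.7   1.3 -12. ] 21.1
102 [  2.8   1.3 -13.8] 24.1
105 [  2.8   1.3 -15.7] 27.1
108 [  2.7   1.3 -17.5] 30.1
111 [  2.5   1.3 -19.4] 33.1
114 [  2.2   1.3 -21.2] 36.1
```

View pics/side5c.png

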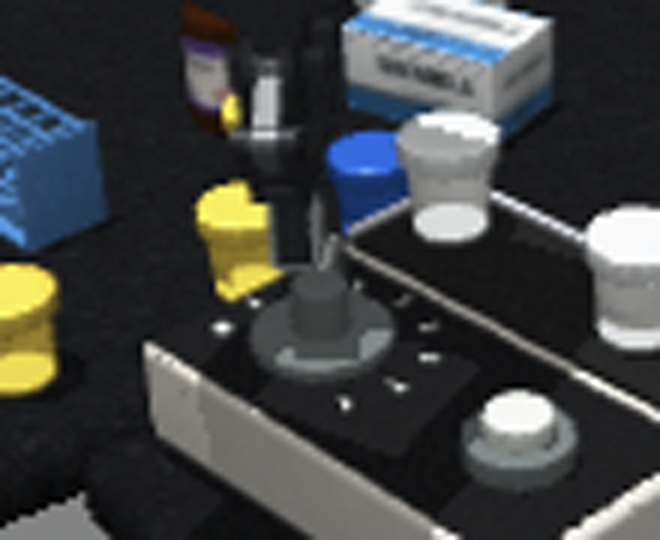

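Force is about zero, so the fin is at line 3 (90 deg). Next is line 4.

drive_tool --moves '[0,0.2,0,-1.2,3,0,0.9,0,-3,6,0,1.5,0,-4.7,9,0,1.9,0,-6.5,12,0,2.3,0,-8.3,15,0,2.6,0,-10.2,18,0,2.7,0,-12,21,0,2.8,0,-12.9,22.5,0,2.8,0,-13.8,24,0,2.8,0,-14.7,25.5,0,2.8,0,-15.7,27,0,2.7,0,-16.6,28.5,0,2.7,0,-17.5,30,0,2.7,0,-17.5,30]'

```text
time_s: 9.05
ee_pos: [0.5033, 0.2891, 0.1012]
orientation: [-1.55, -0.299, 0.294]
wrist_force: [-0.4, -0.5, 0.1]
grip_width: 0.002
```

```bash
python3 look.py 6 108 145
```

```text
t 9.05 pos [0.5033 0.2891 0.1012] F [-0.45 -0.51  0.08] g 0.002 j [ 0.33  0.46  1.66 -0.    1.03 -0.05]
108 [0.1 1.1 0.3] 0.1
111 [ 0.9  1.1 -1.4] 3.1
114 [ 1.5  1.1 -3.1] 6.1
117 [ 2.1  1.1 -4.9] 9.1
120 [ 2.5  1.1 -6.7] 12.1
123 [ 2.9  1.2 -8.5] 15.1
126 [  3.2   1.2 -10.3] 18.1
129 [  3.3   1.2 -12.2] 21.1
132 [  3.4   1.2 -14. ] 24.1
135 [  3.4   1.2 -15.9] 27.1
138 [  3.3   1.2 -17.7] 30.1
141 [  3.1   1.2 -19.6] 33.1
144 [  2.8   1.2 -21.4] 36.1
```

View pics/side6c.png

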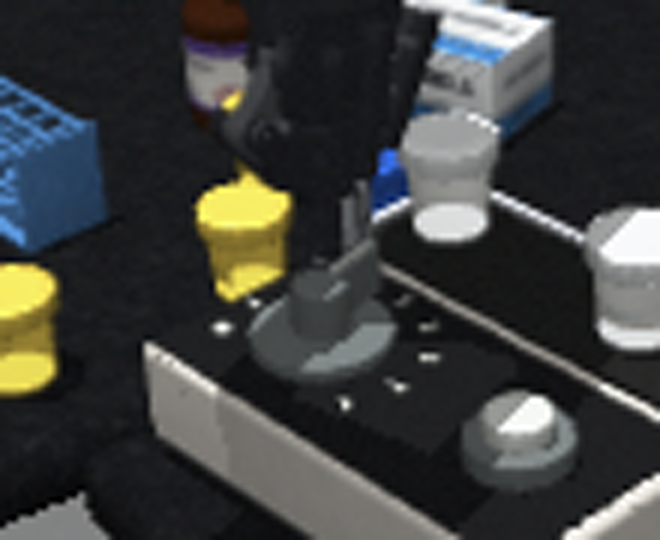

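```bash
cat > ov.py <<'E'
from go import *
import sys
n=sys.argv[1]; p=shot(sys.argv[3] if len(sys.argv)>3 else 'side','ov'+n); im=p['color']
x0,y0,x1,y1=(240,150,350,240) if len(sys.argv)<4 else (255,170,345,240)
k=6; c=cv2.resize(im[y0:y1,x0:x1],None,fx=k,fy=k,interpolation=cv2.INTER_CUBIC)
def pt(X): u=proj(p,X); return tuple(int(v) for v in ((u-[x0,y0])*k+k/2))
for s,col in zip(eval(sys.argv[2]),((0,0,255),(0,255,0),(255,255,0))):
    a=q[2]+np.radians(120-s); u=np.array([np.cos(a),np.sin(a)])
    A=[pt(np.r_[AX+r*u,z]) for r,z in((.012,.09),(.038,.09),(.038,.068),(.044,.06))]
    for i,j in zip(A,A[1:]): cv2.line(c,i,j,col,1)
cv2.imwrite(f'pics/ov{n}c.png',c); st()
E
python3 ov.py 6 "(90,120)"
```

```text
t 9.15 pos [0.5031 0.2891 0.1011] F [0.34 0.42 0.13] g -0.001 j [ 0.33  0.46  1.66 -0.    1.03 -0.05]
```

View pics/ov6c.png

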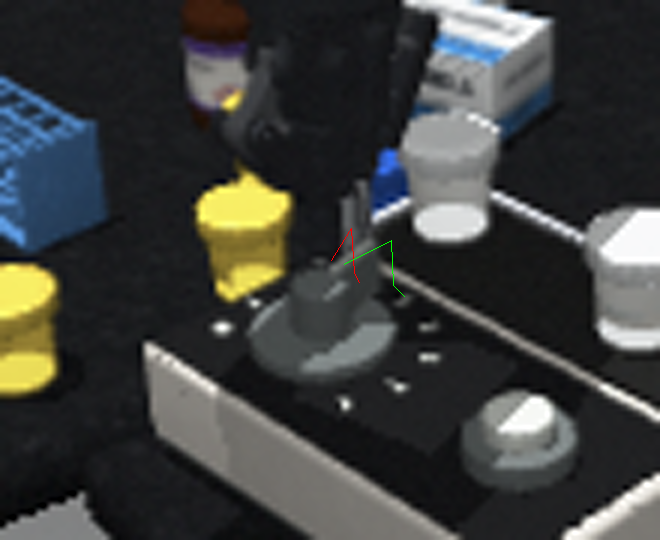

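The fin runs parallel to the 120 deg outline with a constant calibration offset, so it is at line 4. Now the last click.

drive_tool --moves '[0,0.9,0,-1.4,3,0,1.5,0,-3.1,6,0,2.1,0,-4.9,9,0,2.5,0,-6.7,12,0,2.9,0,-8.5,15,0,3.2,0,-10.3,18,0,3.3,0,-12.2,21,0,3.4,0,-13.1,22.5,0,3.4,0,-14,24,0,3.4,0,-15,25.5,0,3.4,0,-15.9,27,0,3.4,0,-16.8,28.5,0,3.3,0,-17.7,30,0,3.3,0,-17.7,30]'

```text
time_s: 10.9
ee_pos: [0.5128, 0.2736, 0.1011]
orientation: [-1.567, 0.112, -0.117]
wrist_force: [-0.5, 1.2, -1.8]
grip_width: 0.001
```

```bash
python3 ov.py 7 "(120,150)"
```

```text
t 10.95 pos [0.5127 0.2736 0.1011] F [-0.09  0.82 -0.68] g 0.004 j [ 0.3   0.46  1.66 -0.    1.03  0.44]
```

View pics/ov7c.png

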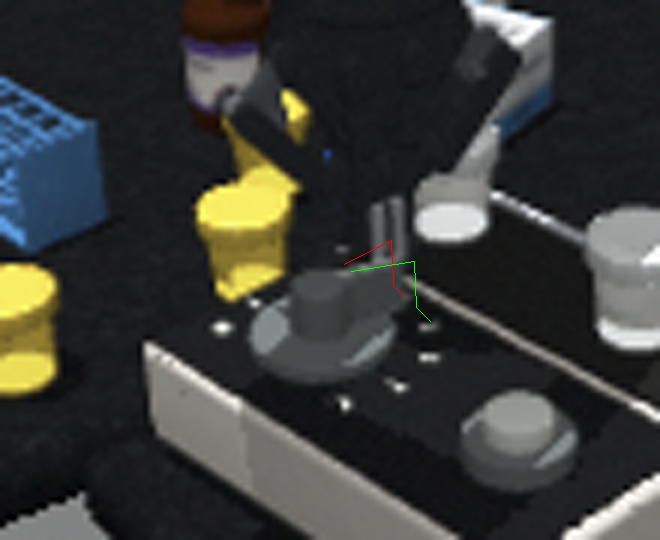

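drive_tool --moves '[0,0,0,3,0,0,0,0,6,0,0,0,-5,8,0,0,0,-20,8,0,0,0,-40,8,0,0,0,-70,8,0,0,0,-100,8,0,0,-10,-115,60,0,0,-10,-115,110,0,0,-10,-115,150,0,0,-10,-115,150,0]'

```text
time_s: 12.32
ee_pos: [0.5239, 0.426, 0.2169]
orientation: [-1.566, 0.109, -0.115]
wrist_force: [-0.2, -1.0, 0.1]
grip_width: 0.001
```

```bash
python3 ov.py 8 "(120,150)"; python3 ov.py 8t "(150,)" top; python3 - <<'E'
from h import *
c=cv2.imread('pics/ov8.png')[150:240,240:350]; cv2.imwrite('pics/ov8r.png',cv2.resize(c,None,fx=6,fy=6,interpolation=cv2.INTER_CUBIC))
p=arm.camera('top')
for t in('selector_fin','selector_axis','start_button_top','pot_left'):print(t,[(np.round(r['pixel'],1),round(r['p'],2)) for r in arm.tip_of(t,p)[:2]])
p=arm.camera('side')
for t in('selector_fin','selector_axis','start_button_top','pot_left'):print(t,[(np.round(r['pixel'],1),round(r['p'],2)) for r in arm.tip_of(t,p)[:2]])
E
```

```text
t 12.38 pos [0.5239 0.4243 0.2167] F [ 0.5   0.34 -0.04] g 0.0 j [ 0.52  0.51  1.27 -0.    1.37  0.66]
t 12.43 pos [0.524  0.4232 0.2166] F [-0.91 -0.36 -0.04] g 0.0 j [ 0.52  0.5   1.27 -0.    1.37  0.66]
selector_fin [(array([300.6, 185.8]), 0.95)]
selector_axis [(array([299.5, 199.8]), 0.78)]
start_button_top [(array([342.5, 194.8]), 0.43)]
pot_left [(array([245.5, 159.6]), 0.57), (array([281.4, 167.4]), 0.51)]
selector_fin [(array([303.5, 195.6]), 0.67), (array([345.1, 274.9]), 0.19)]
selector_axis [(array([293.5, 200.3]), 0.79)]
start_button_top [(array([327.6, 219.8]), 0.59)]
pot_left [(array([245.3, 211.4]), 0.82), (array([283.7, 197.1]), 0.77)]
```

View pics/ov8r.png

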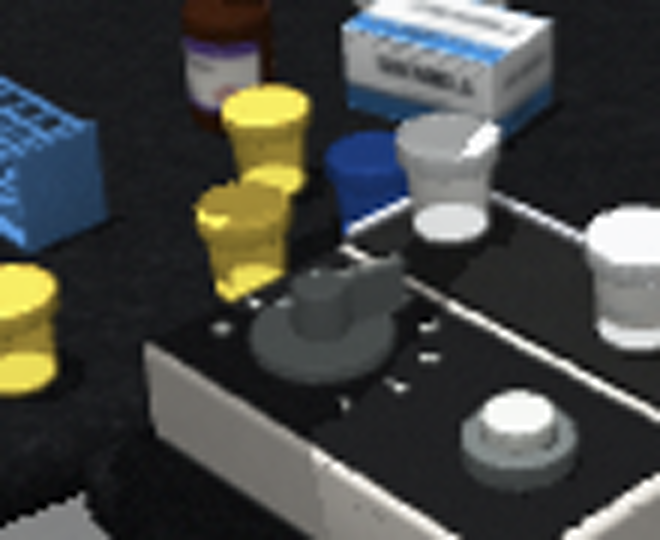

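View pics/ov8tc.png

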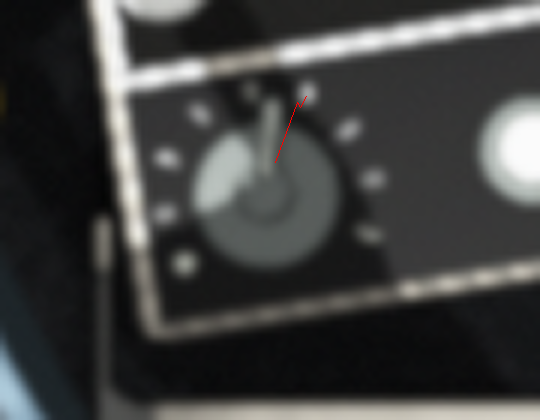

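View pics/ov8c.png

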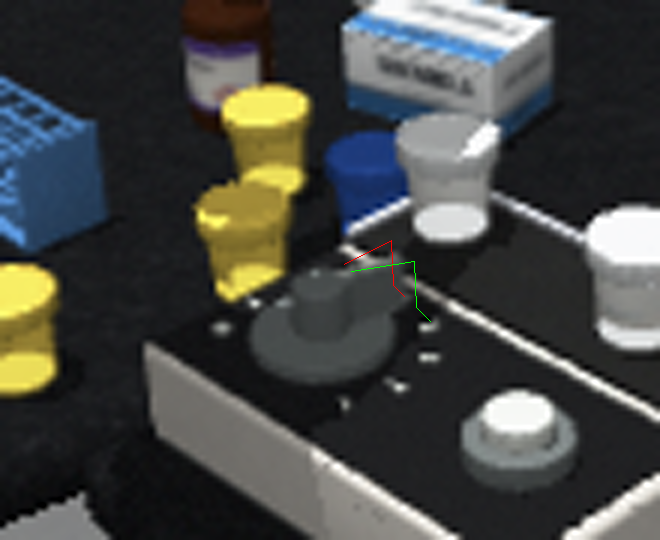

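The fin sits between lines 4 and 5. In the top overlay it points at about (273,100), with line 4 at (250,92) and line 5 at (307,95). So it has hung up near half-way. I'll check whether it is still moving.

```bash
cat > fa.py <<'E'
from go import *
def fa():
    from scipy.optimize import least_squares
    out=[]
    for n in('top','side'):
        p=arm.camera(n)
        f=arm.tip_of('selector_fin',p); a=arm.tip_of('selector_axis',p)
        if not f or not a: out.append((n,None)); continue
        F=atz(p,f[0]['pixel'],.0786); A=atz(p,a[0]['pixel'],.0786); 
        for ref,l in((A,'net'),(np.r_[AX,.0786],'fit')):
            d=F-ref; out.append((n,l,round(120-np.degrees(np.arctan2(d[1],d[0])-q[2]),1),'r',round(np.hypot(*d[:2])*1000,1),round(f[0]['p'],2)))
    st(); [print(o) for o in out]
if __name__=='__main__': fa()
E
python3 fa.py
```

```text
t 13.22 pos [0.5242 0.4234 0.2161] F [-0.49  0.54 -0.79] g -0.0 j [ 0.51  0.51  1.27 -0.    1.37  0.66]
('top', 'net', np.float64(138.7), 'r', np.float64(40.7), 0.62)
('top', 'fit', np.float64(137.1), 'r', np.float64(41.4), 0.62)
('side', 'net', np.float64(145.5), 'r', np.float64(36.0), 0.62)
('side', 'fit', np.float64(136.3), 'r', np.float64(34.1), 0.62)
```

It is resting at about 137 deg, held on friction at the detent crest. I'll go back behind it and nudge it on in small steps.

```bash
python3 - <<'E'
from go import *
for s,o,z in((137,.012,.2),(137,.012,.101),(137,.0,.101)):
    P,ph=pose(s,o,z=z); print(s,P.round(4),*rel(P,ph))
E
```

```text
137 [0.5141 0.2863 0.2   ] [   9.8   16.  -137.1] -0.9
137 [0.5141 0.2863 0.101 ] [   9.6  115.  -137.2] -0.9
137 [0.5126 0.2744 0.101 ] [   9.7  115.  -149.2] -0.9
```

drive_tool --moves '[0,2,5,-50,0,0,7,12,-100,-1,0,9.7,16,-137,-1,0,9.7,16,-137,-1,0,9.7,50,-137,-1,0,9.7,80,-137,-1,0,9.7,100,-137,-1,0,9.7,112,-137,-1,0,9.7,115,-137,-1,0,9.7,115,-141,-1,0,9.7,115,-145,-1,0,9.7,115,-145,-1]'

```text
time_s: 14.72
ee_pos: [0.5135, 0.2783, 0.1018]
orientation: [-1.568, 0.098, -0.104]
wrist_force: [0.2, 0.5, 0.4]
grip_width: -0.001
```

```bash
python3 - <<'E'
from go import *
st()
for s in (137,139,141,143,145,147): P,ph=pose(s,0,z=.101); print(s,*rel(P,ph))
E
python3 ov.py 9 "(120,150)"
```

```text
t 14.72 pos [0.5135 0.2783 0.1018] F [0.17 0.47 0.42] g -0.001 j [ 0.31  0.46  1.65 -0.    1.03  0.43]
137 [-0.4  0.8 -4. ] 0.1
139 [ 0.1  0.8 -5.1] 2.1
141 [ 0.5  0.8 -6.2] 4.1
143 [ 1.   0.8 -7.4] 6.1
145 [ 1.3  0.8 -8.6] 8.1
147 [ 1.7  0.8 -9.7] 10.1
t 14.78 pos [0.5135 0.2784 0.1017] F [ 0.06 -0.5  -0.41] g -0.003 j [ 0.31  0.46  1.65 -0.    1.03  0.43]
```

View pics/ov9c.png

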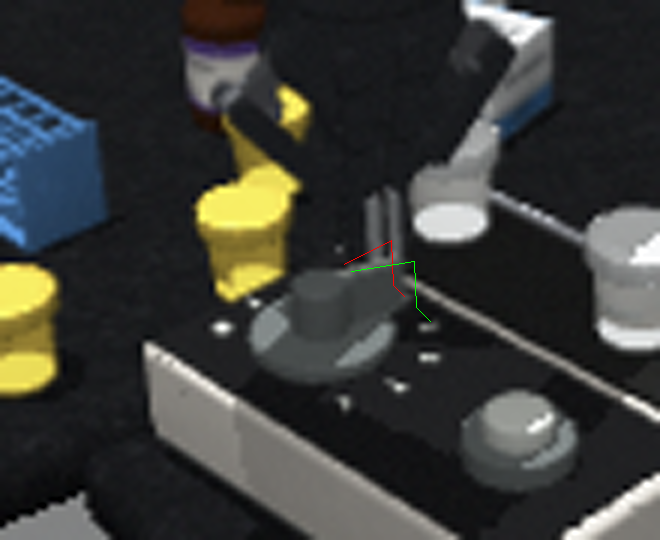

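drive_tool --moves '[0,-0.3,0,-2,0,0,-0.4,0,-4,0,0,0.1,0,-5.1,2,0,0.3,0,-5.6,3,0,0.5,0,-6.2,4,0,0.5,0,-6.2,4,0,0.5,0,-6.2,4]'

```text
time_s: 15.65
ee_pos: [0.5133, 0.2722, 0.1017]
orientation: [-1.564, 0.152, -0.158]
wrist_force: [0.0, 1.0, 0.1]
grip_width: -0.001
```

```bash
python3 fa.py;python3 ov.py 10 "(120,150)"
```

```text
t 15.95 pos [0.5132 0.2722 0.1017] F [1.46 1.4  0.16] g -0.001 j [ 0.3   0.46  1.66 -0.    1.03  0.49]
('top', 'net', np.float64(147.2), 'r', np.float64(41.7), 0.75)
('top', 'fit', np.float64(140.6), 'r', np.float64(41.5), 0.75)
('side', 'net', np.float64(145.8), 'r', np.float64(34.6), 0.61)
('side', 'fit', np.float64(152.9), 'r', np.float64(29.9), 0.61)
t 16.0 pos [0.5133 0.2722 0.1017] F [1.33 0.62 1.38] g 0.001 j [ 0.3   0.46  1.66 -0.    1.03  0.49]
```

View pics/ov10c.png

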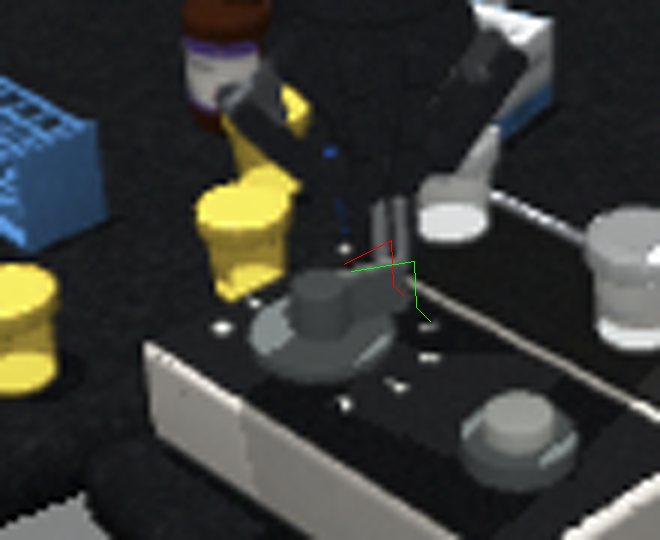

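drive_tool --moves '[0,0.2,0,-0.6,1,0,0.4,0,-1.2,2,0,0.5,0,-1.8,3,0,0.6,0,-2.4,4,0,0.6,0,-2.4,4,0,0.6,0,-2.4,4]'

```text
time_s: 16.75
ee_pos: [0.5131, 0.2696, 0.1016]
orientation: [-1.56, 0.208, -0.213]
wrist_force: [-0.1, 0.1, -0.2]
grip_width: -0.003
```

```bash
python3 - <<'E'
from go import *
for i in range(4): arm.camera('side'); st()
for s in (145,147,149): P,ph=pose(s,0,z=.101); print(s,*rel(P,ph))
E
python3 ov.py 11 "(120,150)"
```

```text
t 16.8 pos [0.5132 0.2696 0.1016] F [-0.95  1.25 -0.16] g -0.0 j [ 0.29  0.45  1.66 -0.    1.03  0.56]
t 16.85 pos [0.5132 0.2697 0.1016] F [ 1.02 -0.15 -0.23] g 0.0 j [ 0.29  0.45  1.66 -0.    1.03  0.56]
t 16.9 pos [0.5132 0.2697 0.1016] F [-0.38 -0.12  0.56] g 0.002 j [ 0.29  0.45  1.66 -0.    1.03  0.56]
t 16.95 pos [0.5133 0.2697 0.1016] F [0.36 0.2  0.21] g 0.001 j [ 0.29  0.45  1.66 -0.    1.03  0.56]
145 [0.5 0.6 0.1] 0.1
147 [ 1.   0.6 -1.1] 2.1
149 [ 1.4  0.6 -2.2] 4.1
t 17.0 pos [0.5133 0.2697 0.1016] F [-0.12 -0.44  1.03] g 0.001 j [ 0.29  0.45  1.66 -0.    1.03  0.56]
```

View pics/ov11c.png

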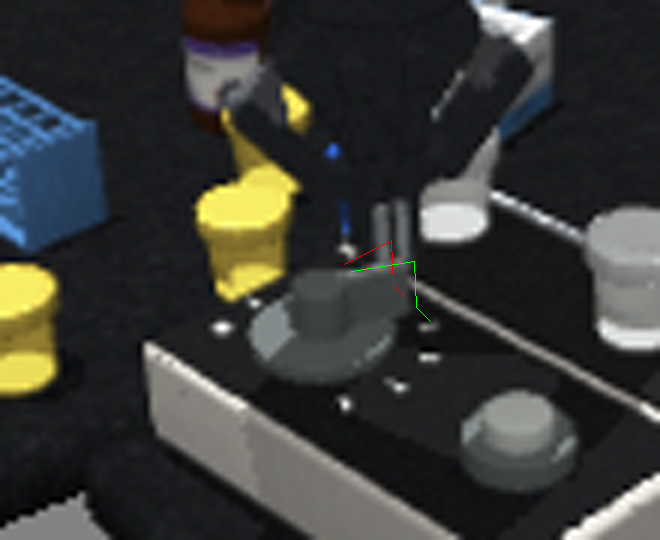

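drive_tool --moves '[0,0,0,3,0,0,0,0,6,0,0,0,-5,9,0,0,0,-30,9,0,0,0,-60,9,0,0,0,-100,9,0,0,-20,-115,60,0,0,-60,-115,110,0,0,-100,-115,160,0,0,-130,-115,200,0,0,-130,-115,210,0,0,-130,-115,210,0]'

```text
time_s: 18.5
ee_pos: [0.443, 0.507, 0.2164]
orientation: [-1.56, 0.206, -0.212]
wrist_force: [-0.3, -0.9, -0.5]
grip_width: -0.001
```

```bash
python3 fa.py; python3 - <<'E'
from go import *
for n,(x0,y0,x1,y1) in(('side',(240,150,350,240)),('top',(255,165,355,240))):
    p=shot(n,n+'12'); c=cv2.resize(p['color'][y0:y1,x0:x1],None,fx=7,fy=7,interpolation=cv2.INTER_CUBIC)
    c=(255*(c/255.)**.6).astype('uint8'); cv2.imwrite(f'pics/{n}12c.png',c)
E
```

```text
t 18.8 pos [0.4438 0.5054 0.2167] F [-0.53  0.53 -0.79] g 0.002 j [ 0.69  0.5   1.27 -0.    1.37  0.96]
('top', 'net', np.float64(145.0), 'r', np.float64(38.4), 0.92)
('top', 'fit', np.float64(150.0), 'r', np.float64(41.1), 0.92)
('side', 'net', np.float64(119.1), 'r', np.float64(26.9), 0.94)
('side', 'fit', np.float64(143.6), 'r', np.float64(28.6), 0.94)
```

View pics/top12c.png

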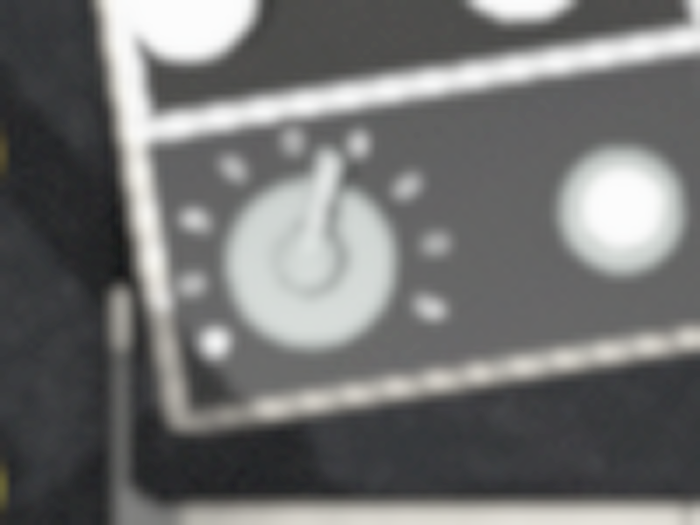

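View pics/side12c.png

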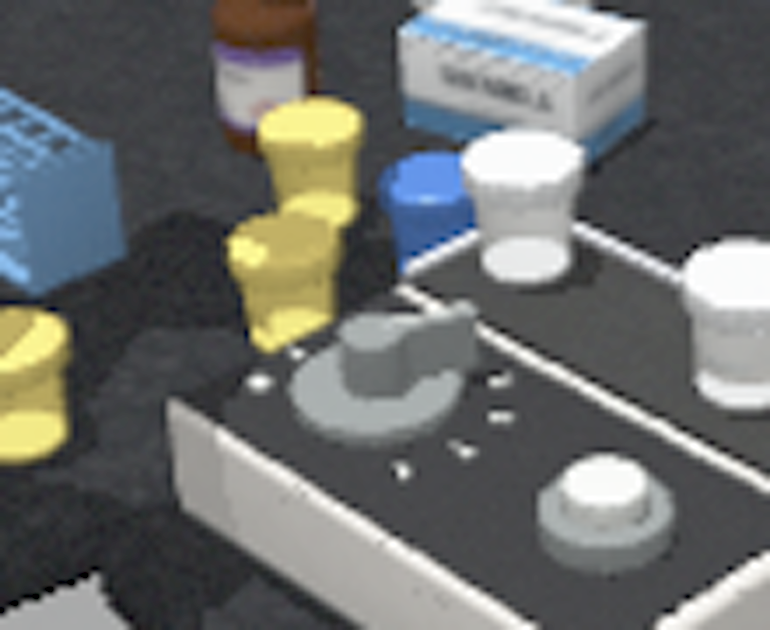

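The fin is near 142: in the top view its end is at (332,150), with line 5 at (358,143). I'll wait a second to see whether it creeps on.

drive_tool --moves '[0,0,0,0,0,0,0,0,0,0,0,0,0,0,0,0,0,0,0,0,0,0,0,0,0,0,0,0,0,0,0,0,0,0,0,0,0,0,0,0]'

```text
time_s: 19.9
ee_pos: [0.4436, 0.5057, 0.2167]
orientation: [-1.559, 0.208, -0.214]
wrist_force: [0.2, 0.2, 0.1]
grip_width: -0.002
```

```bash
python3 - <<'E'
from go import *
ims={}
p=shot('top','top13')
# precise fin angle: minimise/maximise brightness along rays at fin-top height beyond the disc (r 31..38 mm, z .09)
for f in('top0','top12','top13'):
    g=cv2.GaussianBlur(cv2.imread(f'pics/{f}.png',0).astype(np.float32),(0,0),.6)
    def ringprof(rr,z):
        A=np.arange(-20,200,2.); v=[]
        for s in A:
            a=q[2]+np.radians(120-s); u=np.array([np.cos(a),np.sin(a)])
            P=np.array([proj(p,np.r_[AX+r*u,z]) for r in rr],np.float32)
            v.append(cv2.remap(g,P[:,0].reshape(1,-1),P[:,1].reshape(1,-1),cv2.INTER_CUBIC).mean())
        return A,np.array(v)
    A,v=ringprof(np.linspace(.034,.0375,4),.09); m=v.max()
    i=v.argmax(); w=np.clip(v-np.median(v)-10,0,None)*(abs(A-A[i])<15); print(f,'fin peak',A[i],'centroid',(w*A).sum()/w.sum())
    A,v=ringprof(np.linspace(.041,.047,4),.0586)
    pk=[A[k] for k in range(1,len(A)-1) if v[k]>v[k-1] and v[k]>=v[k+1] and v[k]>np.median(v)+8]; print('  marks',pk)
st()
E
```

```text
top0 fin peak 28.0 centroid 28.310390567255457
  marks [np.float64(0.0), np.float64(30.0), np.float64(60.0), np.float64(88.0), np.float64(120.0), np.float64(150.0), np.float64(180.0)]
top12 fin peak 142.0 centroid 141.59940253491948
  marks [np.float64(0.0), np.float64(30.0), np.float64(58.0), np.float64(88.0), np.float64(120.0), np.float64(150.0), np.float64(180.0)]
top13 fin peak 142.0 centroid 141.6155546986843
  marks [np.float64(0.0), np.float64(30.0), np.float64(60.0), np.float64(88.0), np.float64(120.0), np.float64(150.0), np.float64(180.0)]
t 19.95 pos [0.4436 0.5057 0.2167] F [ 0.23 -0.45  0.39] g -0.006 j [ 0.69  0.5   1.27 -0.    1.37  0.96]
```

It is static at about 142, so the spring isn't finishing the click against friction. The face reads about 3.5 deg ahead of the fin. I'll push a little more, to a nominal 150 first.

```bash
python3 - <<'E'
from go import *
for s,o,z in((142,.012,.2),(142,.012,.101),(142,.003,.101)):
    P,ph=pose(s,o,z=z); print(s,P.round(4),*rel(P,ph))
E
```

```text
142 [0.516  0.2832 0.2   ] [ 128.9   16.9 -195.3] -3.0
142 [0.516  0.2832 0.101 ] [ 128.5  115.9 -195.5] -3.0
142 [0.514  0.2744 0.101 ] [ 129.   115.9 -204.5] -3.0
```

drive_tool --moves '[0,30,5,-50,0,0,65,10,-100,0,0,100,15,-150,-3,0,128.5,17,-195,-3,0,128.5,17,-195,-3,0,128.5,50,-195,-3,0,128.5,80,-195,-3,0,128.5,100,-195,-3,0,128.5,112,-195,-3,0,128.5,115,-195,-3,0,128.8,115,-199,-3,0,128.8,115,-202,-3,0,128.8,115,-202,-3]'

```text
time_s: 21.58
ee_pos: [0.5148, 0.2766, 0.1026]
orientation: [-1.563, 0.167, -0.174]
wrist_force: [0.1, 0.1, 0.1]
grip_width: 0.001
```

```bash
python3 - <<'E'
from go import *
st()
for s in (142,145,148,150,152,154): P,ph=pose(s,0,z=.101); print(s,*rel(P,ph))
E
python3 ov.py 14 "(150,)"
```

```text
t 21.57 pos [0.5148 0.2766 0.1026] F [0.06 0.05 0.09] g 0.001 j [ 0.3   0.46  1.65 -0.    1.03  0.52]
142 [-0.3  1.6 -5.4] -0.0
145 [ 0.4  1.6 -7.1] 3.0
148 [ 1.1  1.6 -8.8] 6.0
150 [  1.5   1.6 -10. ] 8.0
152 [  1.8   1.6 -11.1] 10.0
154 [  2.1   1.6 -12.3] 12.0
t 21.62 pos [0.5148 0.2767 0.1025] F [ 0.05  0.14 -0.13] g -0.0 j [ 0.3   0.46  1.65 -0.    1.03  0.52]
```

View pics/ov14c.png

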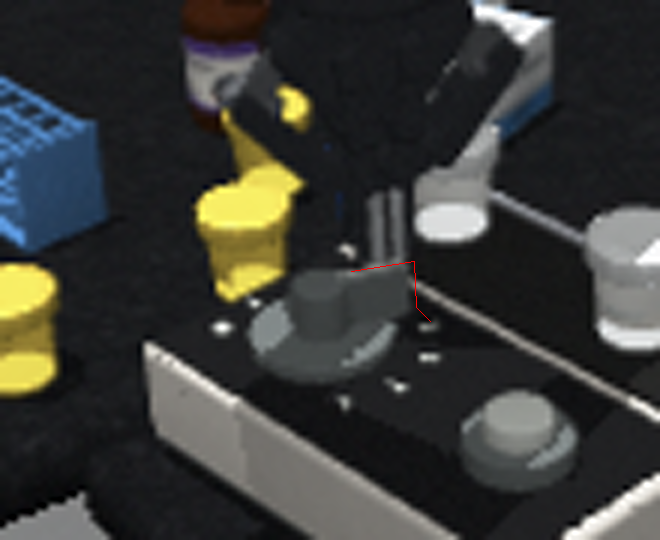

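drive_tool --moves '[0,-0.3,0.5,-3,0,0,-0.3,0.5,-5.4,0,0,0.4,0.5,-7.1,3,0,0.8,0.5,-8,4.5,0,1.1,0.5,-8.8,6,0,1.3,0.5,-9.4,7,0,1.5,0.5,-10,8,0,1.5,0.5,-10,8,0,1.5,0.5,-10,8]'

```text
time_s: 22.75
ee_pos: [0.5141, 0.2666, 0.102]
orientation: [-1.551, 0.276, -0.283]
wrist_force: [-0.1, -0.1, 0.0]
grip_width: 0.004
```

```bash
python3 - <<'E'
from go import *
for i in range(3): arm.camera('side'); st()
E
python3 ov.py 15 "(150,)"
```

```text
t 22.8 pos [0.5141 0.2666 0.102 ] F [ 0.07 -0.36  0.02] g -0.005 j [ 0.29  0.45  1.66 -0.    1.02  0.64]
t 22.85 pos [0.5141 0.2666 0.102 ] F [-0.37  0.14  0.27] g -0.002 j [ 0.29  0.45  1.66 -0.    1.02  0.64]
t 22.9 pos [0.5141 0.2666 0.102 ] F [-0.5  -0.44 -0.02] g -0.003 j [ 0.29  0.45  1.66 -0.    1.02  0.64]
t 22.95 pos [0.5141 0.2666 0.102 ] F [ 0.77 -0.4  -0.17] g 0.001 j [ 0.29  0.45  1.66 -0.    1.02  0.64]
```

View pics/ov15c.png

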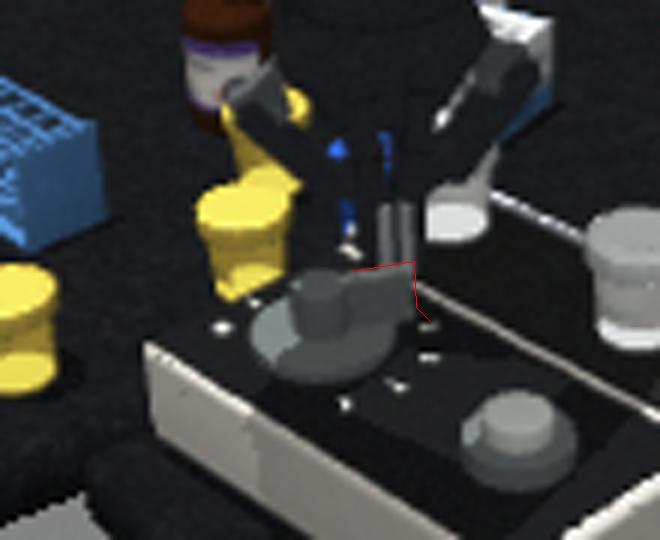

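drive_tool --moves '[0,0,0,3,0,0,0,0,6,0,0,0,-5,9,0,0,0,-30,9,0,0,0,-60,9,0,0,0,-100,9,0,0,-20,-115,60,0,0,-60,-115,110,0,0,-100,-115,160,0,0,-130,-115,200,0,0,-130,-115,210,0]'

```text
time_s: 24.32
ee_pos: [0.4627, 0.5123, 0.217]
orientation: [-1.55, 0.273, -0.279]
wrist_force: [0.3, -0.8, -0.0]
grip_width: 0.0
```

```bash
cat > prof.py <<'E'
from go import *
import sys
n=sys.argv[1]; p=shot('top','top'+n)
g=cv2.GaussianBlur(p['color'].mean(2).astype(np.float32),(0,0),.6)
def ringprof(rr,z):
    A=np.arange(-20,200,2.); v=[]
    for s in A:
        a=q[2]+np.radians(120-s); u=np.array([np.cos(a),np.sin(a)])
        P=np.array([proj(p,np.r_[AX+r*u,z]) for r in rr],np.float32)
        v.append(cv2.remap(g,P[:,0].reshape(1,-1),P[:,1].reshape(1,-1),cv2.INTER_CUBIC).mean())
    return A,np.array(v)
A,v=ringprof(np.linspace(.034,.0375,4),.09)
i=v.argmax(); w=np.clip(v-np.median(v)-10,0,None)*(abs(A-A[i])<15); print('fin peak',A[i],'centroid',(w*A).sum()/w.sum())
A,v=ringprof(np.linspace(.041,.047,4),.0586)
print('marks',[A[k] for k in range(1,len(A)-1) if v[k]>v[k-1] and v[k]>=v[k+1] and v[k]>np.median(v)+8])
c=cv2.resize(p['color'][165:240,255:355],None,fx=7,fy=7,interpolation=cv2.INTER_CUBIC)
cv2.imwrite(f'pics/top{n}c.png',(255*(c/255.)**.6).astype('uint8'))
st()
E
python3 prof.py 16
```

```text
fin peak 150.0 centroid 149.77899642804803
marks [np.float64(0.0), np.float64(30.0), np.float64(60.0), np.float64(88.0), np.float64(120.0), np.float64(150.0), np.float64(180.0)]
t 24.38 pos [0.4643 0.5115 0.2168] F [0.25 0.04 0.82] g 0.004 j [ 0.67  0.53  1.22 -0.    1.39  1.03]
```

View pics/top16c.png

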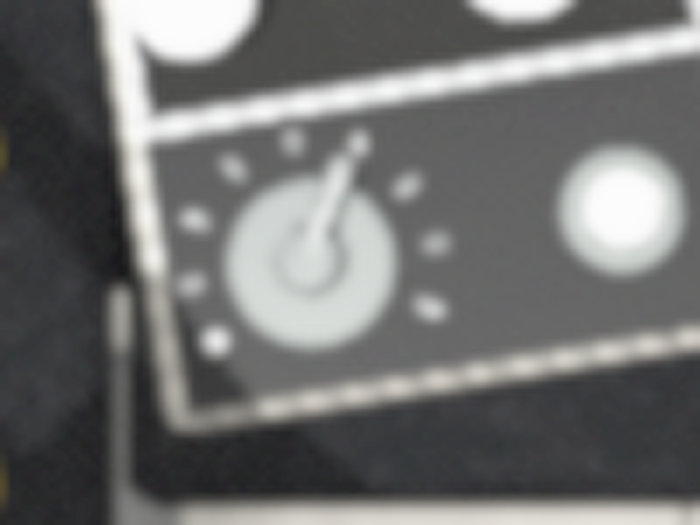

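The fin now points straight at line 5: its end is at (345,160), in line with the mark at (358,143), and the centroid is 149.8 deg against a mark at 150. Next is the button.

```bash
python3 - <<'E'
from go import *
pt=arm.camera('top');ps=arm.camera('side')
a=arm.tip_of('start_button_top',pt)[0]['pixel'];b=arm.tip_of('start_button_top',ps)[0]['pixel']
o1,d1=ray(pt,a);o2,d2=ray(ps,b)
s,t=np.linalg.lstsq(np.c_[d1,-d2],o2-o1,rcond=None)[0]; print(a,b,o1+s*d1,o2+t*d2)
B=W2(-.04,-.062); print('fit',B)
for z in(.06,.07,.08,.085): print(z,proj(pt,[*B,z]).round(1),proj(ps,[*B,z]).round(1))
M=R.from_rotvec(arm.observe()['orientation']).as_matrix(); xa=np.degrees(np.arctan2(M[1,0],M[0,0])); print(xa)
for z in(.2,.14,.115,.1): print(z,*rel([*B,z],xa))
E
```

```text
[341.4, 193.8] [325.7, 218.6] [0.4982414  0.15870177 0.07363512] [0.49891939 0.15827518 0.07370223]
fit [0.49752115 0.15324664]
0.06 [343.5 194.6] [326.6 224.8]
0.07 [343.6 194.2] [326.5 221.2]
0.08 [343.7 193.9] [326.5 217.6]
0.085 [343.7 193.7] [326.5 215.8]
-20.520677791802175
0.2 [ 153.8   17.  -320.6] 0.0
0.14 [ 153.6   77.  -320.7] 0.0
0.115 [ 153.4  102.  -320.8] 0.0
0.1 [ 153.4  117.  -320.8] 0.0
```

drive_tool --moves '[0,30,0,-60,0,0,60,0,-120,0,0,90,0,-180,0,0,120,0,-240,0,0,145,5,-295,0,0,153.5,17,-321,0,0,153.5,17,-321,0,0,153.5,50,-321,0,0,153.5,80,-321,0,0,153.5,95,-321,0,0,153.5,104,-321,0,0,153.5,106,-321,0,0,153.5,106,-321,0]'

```text
time_s: 26.2
ee_pos: [0.498, 0.1531, 0.1117]
orientation: [-1.551, 0.276, -0.286]
wrist_force: [-0.1, 0.3, -0.6]
grip_width: -0.0
```

```bash
python3 - <<'E'
from go import *
st(); B=W2(-.04,-.062); print((arm.observe()['ee_pos'][:2]-B)*1000)
p=shot('side','side17'); c=p['color'][150:250,260:380]; cv2.imwrite('pics/side17c.png',cv2.resize(c,None,fx=6,fy=6,interpolation=cv2.INTER_CUBIC))
E
```

```text
t 26.2 pos [0.498  0.1531 0.1117] F [-0.06  0.28 -0.57] g -0.0 j [ 0.08  0.35  1.8  -0.    0.99  0.44]
[ 0.49588959 -0.09682059]
```

View pics/side17c.png

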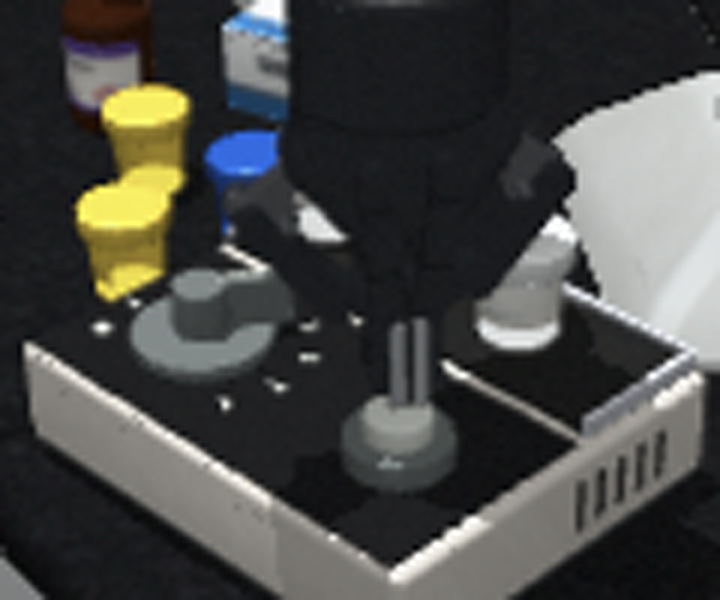

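drive_tool --moves '[0,0,2,0,0,0,0,4,0,0,0,0,6,0,0,0,0,8,0,0,0,0,9,0,0,0,0,10,0,0,0,0,11,0,0,0,0,11,0,0]'

```text
time_s: 27.25
ee_pos: [0.4982, 0.1532, 0.101]
orientation: [-1.551, 0.276, -0.286]
wrist_force: [-2.0, -0.2, 5.0]
grip_width: 0.001
```

drive_tool --moves '[0,0,1,0,0,0,0,2,0,0,0,0,3,0,0,0,0,3,0,0]'

```text
time_s: 27.75
ee_pos: [0.4984, 0.1532, 0.1007]
orientation: [-1.551, 0.274, -0.287]
wrist_force: [-7.9, -0.9, 25.5]
grip_width: -0.001
```

```bash
python3 - <<'E'
from go import *
p=shot('side','side18'); st(); c=p['color'][150:250,260:380]; cv2.imwrite('pics/side18c.png',cv2.resize(c,None,fx=6,fy=6,interpolation=cv2.INTER_CUBIC))
E
```

```text
t 27.8 pos [0.4984 0.1532 0.1006] F [-8.32 -1.5  26.04] g 0.0 j [ 0.08  0.36  1.81 -0.    0.96  0.44]
```

View pics/side18c.png

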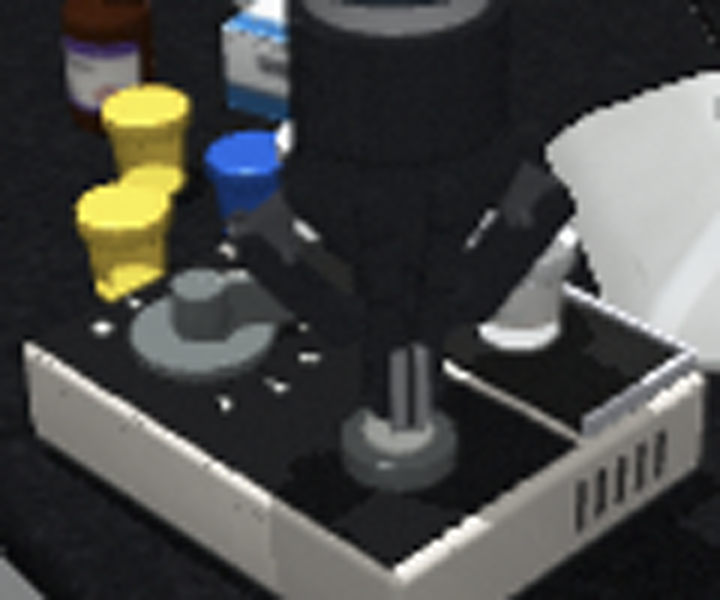

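The cap is visibly down, almost flush with its collar. The force was 5 N just before the hard stop, then 25 N. I'll release upwards.

drive_tool --moves '[0,0,-3,0,0,0,0,-10,0,0,0,0,-30,0,0,0,0,-70,0,0,0,0,-110,0,0,0,-30,-115,50,0,0,-70,-115,110,0,0,-110,-115,170,0,0,-140,-115,230,0,0,-170,-115,290,0,0,-180,-115,330,0,0,-180,-115,330,0]'

```text
time_s: 29.3
ee_pos: [0.4429, 0.5289, 0.2133]
orientation: [-1.552, 0.272, -0.282]
wrist_force: [-0.4, 0.0, 0.3]
grip_width: -0.001
```

```bash
python3 prof.py 19; python3 - <<'E'
from go import *
p=shot('side','side19'); c=p['color'][140:300,240:420]; cv2.imwrite('pics/side19c.png',cv2.resize(c,None,fx=4,fy=3.7,interpolation=cv2.INTER_CUBIC))
a=cv2.imread('pics/side0.png').astype(int); d=abs(a-p['color']).max(2); print('vial/lancet diff',d[255:330,335:410].max())
E
```

```text
fin peak 150.0 centroid 149.77994119445287
marks [np.float64(0.0), np.float64(30.0), np.float64(60.0), np.float64(88.0), np.float64(120.0), np.float64(150.0), np.float64(180.0)]
t 29.35 pos [0.4433 0.5275 0.2135] F [-0.54 -0.35  0.42] g 0.001 j [ 0.71  0.53  1.23 -0.    1.38  1.07]
vial/lancet diff 6
```

View pics/side19c.png

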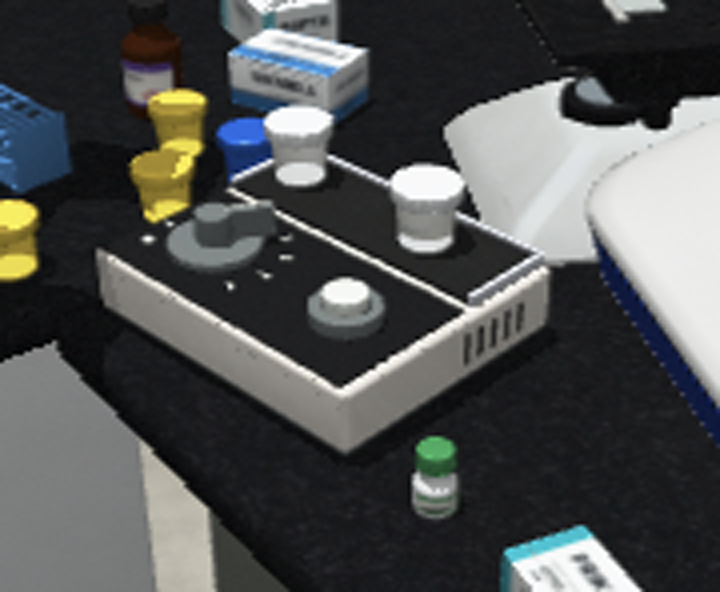

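View pics/top19c.png

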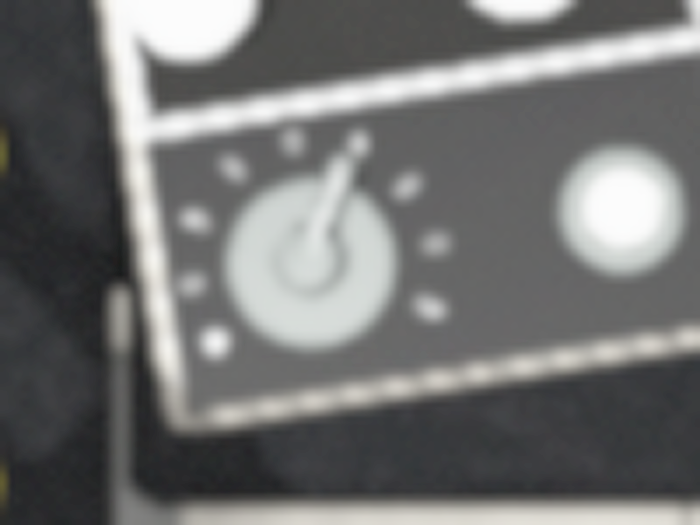

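Fin at line 5 (end at (345,160), mark at (358,143)), button up again, pots, vial and box in place, arm clear.

```bash
python3 -c "
from go import *
st(); print(arm.sign_off())"
```

```text
t 29.4 pos [0.4437 0.5257 0.2138] F [-0.68 -0.31  0.51] g 0.003 j [ 0.71  0.53  1.23 -0.01  1.38  1.07]
the job is handed in; nothing more can be done
None
```

The shaker is set to speed five and the start button has been pressed and let go. I handed the job in at 29.4 s, within the 59 s limit.

- **Selector:** I pushed the fin clockwise with the shut fingertips from line 1, with about 4 N where I read the force. On the last click it did not snap home but hung between lines 4 and 5, first at about 137° and after another nudge at about 142°. Further small nudges from behind brought it to line 5. The top view put it at 149.8° against line 5 at 150°, both before the button press and after it. No measurement showed it past line 5. The trained networks' fin angles scattered more, from 119° to 153°, so I relied on the brightness measurement from the top picture.
- **Start button:** I pressed it only after the selector check. The force was 5 N just before the hard stop and 25 N against it, and the picture showed the cap nearly flush with its collar. After release it showed fully up again.
- **Everything else:** The last pictures show the pots, vial and lancet box where they stood. The side-view pixels around the vial and box are practically unchanged from the start. The arm stood clear of everything at hand-in.

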